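# Close a bottle in the hand press and show its base to the code camera

### The job

Swing the sprung lever of the hand press all the way over to its stop, so that its pad presses home the stopper of the bottle standing in the press, and let the lever return. Then take that bottle out by its neck and hold it in the air, stopper end uppermost, with the middle of its base at the camera's focus point, 80 mm in front of the lens, and the base squarely facing the lens, so that the camera can read the code there. Finish while still holding it there motionless; do not touch the camera, and leave all the other things where they stand.

Things in the scene. Friction and masses are not known exactly. Their poses are not given: they have to be found in the camera images.
- press: hand press fixed to the table. Origin on the table under the middle of the bottle's nest (round, 50 mm across, 10 mm deep). Base plate 20 mm high: x -50 to 50 mm, y -50 to 180 mm. Two grey cheeks, 180 mm high, x -29 to 29 mm, y 108 to 152 mm, carry the lever's hinge. Turned by up to 0.3 rad from the robot's axes
- lever_hinge (a point): the lever's hinge, at (0, 130, 160) mm in the press's frame, axes like the press's; the hinge axis runs along the press's x
- lever (a joint): angle of the press's sprung lever, rad: 0 at rest, 1.45 at its stop; positive turns from the press's +z towards its -y. The lever is a V in the press's y-z plane: a 130 mm press arm, nearly upright at rest, level at the stop with its rubber pad on the stopper; and a handle rod with a ball. About 2 to 12 N at the ball swings it; let go, it springs back to 0 within a second
- lever_ball (a point): centre of the black ball (32 mm diameter) ending the lever's handle rod (12 mm thick), 150 mm from the hinge. At rest it lies 99 mm to the press's +y of the hinge and 113 mm above it, leaning away from the bottle; at the stop 100 mm to the press's -y and 111 mm above. Push it towards the press's -y, on an arc about the hinge
- bottle: the bottle to close and show: glass, round, upright in the press's nest. Origin: centre of its base, 10 mm above the table at the start; z along the bottle towards the stopper. Body 46 mm in diameter up to 52 mm, shoulder to 70 mm, straight neck 28 mm in diameter from 70 to 115 mm above its base; 0.12 to 0.24 kg
- stopper (a joint): how far the bottle's white stopper is pressed in, m: 0 as found (head 6 mm clear of the mouth), 0.006 at most; about 0.0055 (home) with the lever at its stop. Its head, 24 mm in diameter, 10 mm thick, then reaches 126 mm above the bottle's base. Pressing takes about 7 N; it stays where it is pushed
- camera_stand: stand of the code camera, fixed to the table; origin on the table, base plate 120 x 100 mm. It carries the grey camera with a ring light 72 mm across; lens centre 118 mm above the origin, looking obliquely up, 35 deg from vertical, to the stand's -x side
- camera_focus (a point): the camera's focus point in the air, 80 mm in front of the lens on its optical axis, 184 mm above the table. Its z axis is the optical axis, out of the lens, away from the camera (up, leaning 35 deg to the stand's -x). The middle of the bottle's base belongs here, the bottle's z along this z
- bottle_b: another closed bottle of the same kind, standing loose on the table; not to be moved
- bottle_c: another closed bottle of the same kind, standing loose on the table; not to be moved
- bottle_tall: taller closed bottle, 64 mm diameter, 210 mm high with stopper; not to be moved
- cup: open steel cup, 68 mm across, 60 mm high; not to be moved
- gasket: black rubber ring, 60 mm across, 8 mm thick, flat on the table; not to be moved
- wrench: steel wrench 160 mm long, lying flat; its origin is about at mid length; not to be moved
- jar: closed glass jar, 72 mm diameter, 85 mm high; not to be moved
Not all that is in view belongs to the job. Leave any blue look-alike of the bottle alone.

How it is judged:
By the outcome, as a careful person would: the job done as asked, in the order asked, and still so for the second after the job is handed in, while the arm keeps its last pose, push and grip.
It also fails if it takes over 64 s, if anything falls off the work surface, if the arm or the gripper's body presses on something with over 40 N, if the wrist force passes 120 N, or if a joint passes its speed limit or range.

### The arm

A 7-joint arm with a two-finger parallel gripper is mounted at the origin on the work surface. World frame = base frame: x ahead of the robot, y to its left, z up, the work surface at z = 0. Lengths are in m, angles in degrees, forces in N, time in s.
With the tool pointing down it reaches from about 0.375 to 0.925 m from the base axis. Payload 3.1 kg.
Tool frame: the origin (TCP) lies between the finger pads; the fingertips stand 11 mm ahead of it and the grasp point (between the pads) lies 8 mm behind it (arm.tip_reach is the distance from the TCP to the fingertips, in m); z points along the fingers, y is the line along which they close (so a half turn about z gives the same grasp; the last joint's range is limited). The gripper opens to 85 mm and grips with 20 to 120 N. Pads are 22 mm wide; open, the fingers measure 114 mm over their backs; the gripper's body (76 mm by 85 mm) begins 54 mm behind the grasp point. The pads swing forward as they close: fully open they stand 13 mm farther back than shut.
Start: joints at [58.052, 21.939, 2.515, 91.553, -1.026, 66.532, -2.859], TCP at [0.288, -0.582, 0.242] pointing down, gripper open.
Joint ranges: [-149.38, 149.38], [-23.57, 123.04], [-84.95, 90], [0, 143.3], [-89.99, 269.99], [3.08, 112.72], [-163.45, 163.45]. Speed limits (degrees/s): [159.86, 159.86, 180, 180, 180, 180, 180].

### API

Orientations are given as [roll, pitch, yaw] about the fixed x, y, z axes, in that order (R = Rz(yaw) Ry(pitch) Rx(roll)).
In Python, from station import arm gives the robot as it stands. The module is installed in compiled form; this text tells all that it offers. Calls block until the motion is done:
- arm.move_ptp(position, orientation): joint-space move of the TCP to a pose.
- arm.line_to(position, ori=None, vel=0.15): straight line of the TCP; ori=None keeps the orientation; vel is the mean speed in m/s.
- arm.movej(angles): joint-space move.
- arm.gripper_to(opening, force=None): finger opening in m; force is the grip in N (None keeps the last); returns when the fingers have stopped.
- arm.pause(seconds).
- arm.solve_ik(position, orientation): joint angles nearest the present ones, or None.
- arm.capture(name): name is "scene" or "top" or "wrist"; returns a dict with "image" (400x640x3 uint8, red, green, blue), "depth" (400x640 float32, m along the optical axis (not along the pixel's ray), 0 where there is no reading), "fovy" (degrees; the focal length in pixels is half the picture's height over the tangent of half this angle, whatever the lens; pixels are square), "cx", "cy" (the principal point, pixels), "k1" (the pictures are not rectified: a ray, as slopes to the right and down, at radius r is drawn at 1 + k1 r^2 times it, then the intrinsics apply), "R" (3x3) and "t" (3): a world point X has camera coordinates R X + t; the wrist camera has in their place "T_tool_cam" (4x4, takes a point from camera to tool coordinates, whose origin is the TCP and whose axes are the flange's). Camera axes: x right, y down, z forward; pixel columns grow to the right and rows downward; lengths in m; the calibration is good to about 2 mm. A picture is of the moment at which its call begins: read the wrist's pose just before it.
A pose or a line that the arm cannot do raises arm.Unreachable and nothing moves.
- arm.sign_off(): hands the job in; it is judged then, once.
Trained networks look in a picture, given as the dict that the camera call returned (one of the last four; its "shot" number tells which), for a name from the list of things; names that differ only in an ending like _2 or _b are one class to them, and where a whole thing is asked for, a point or a joint stands for the part that bears it (a point fixed in the world has none). Each returns a list of dicts, best first, with "score" (0 to 1); they miss things now and then, are a little off and sometimes report something else, mostly with a low value. They report only what shows in the picture. A call takes as long as a camera call. They do not tell look-alikes from the thing itself.
- arm.cut_out(picture, label): "pixels" (400x640 bool, what is visible of it) and "position" ([column, row] in pixels, amid what is visible of it).
- arm.pinpoint(picture, label): "position" ([column, row] in pixels: a listed point, or the origin of a listed thing).
Readings, each from a call of its own:
- arm.current_time(): time.
- arm.current_qpos(): joint angles.
- arm.current_dq(): joint speeds.
- arm.current_joint_torque(): joint torques, N m.
- arm.current_tool_pos(): TCP position.
- arm.current_eef_rot(): TCP orientation.
- arm.current_wrist_force(): force on the tool from outside, world axes, zero at the start.
- arm.current_torque(): the same for the moment, N m.
- arm.current_width(): finger opening in m.
- arm.current_gripper_force(): force on a finger pad.
Only numpy, scipy, OpenCV 4.12 (cv2) and the standard library are available. Lean on these libraries where they do the work, as an engineer would, in place of code of your own. Each camera call takes 0.05 s, during which the arm holds its last target. There are 200 camera calls.

## Working session

There is one attempt and no reset: what is moved stays moved. The work goes in short steps, each a Python script; the robot and the scene stay as the last script left them, time stands still between calls to the robot, and variables do not carry over. Pictures are saved under pics/ and viewed, at most 10 in all, crops included, and the job is handed in when it is done.

```bash
mkdir -p pics
cat > h.py <<'E'
import numpy as np, cv2
from scipy.spatial.transform import Rotation as Rn
from station import arm
def ray(p,px):
    f=200/np.tan(np.radians(p["fovy"])/2)
    d=np.array([(px[0]-p["cx"])/f,(px[1]-p["cy"])/f]); u=d.copy()
    for _ in range(20): u=d/(1+p["k1"]*(u@u))
    return np.array([u[0],u[1],1.])
def pose(p):
    if "R" in p: R=np.array(p["R"]); return R.T,-R.T@np.array(p["t"])
    T=np.array(p["T_tool_cam"]); Rt=Rn.from_euler('xyz',p["rot"],degrees=True).as_matrix()
    return Rt@T[:3,:3], Rt@T[:3,3]+p["pos"]
def atz(p,px,z):
    R,c=pose(p); d=R@ray(p,px); return c+d*(z-c[2])/d[2]
def bydepth(p,px):
    R,c=pose(p); D=p["depth"][int(round(px[1])),int(round(px[0]))]; return c+R@ray(p,px)*D
def proj(p,X):
    R,c=pose(p); v=R.T@(np.array(X)-c); u=v[:2]/v[2]; f=200/np.tan(np.radians(p["fovy"])/2)
    return u*(1+p["k1"]*(u@u))*f+[p["cx"],p["cy"]]
def cloud(p,mask):
    R,c=pose(p); ys,xs=np.nonzero(mask&(p["depth"]>0))
    return np.array([c+R@ray(p,(x,y))*p["depth"][y,x] for x,y in zip(xs,ys)])
def shot(n):
    pos,rot=arm.current_tool_pos(),arm.current_eef_rot()
    p=arm.capture(n); p["pos"]=np.array(pos);p["rot"]=rot; return p
def save(p,n): cv2.imwrite(f"pics/{n}.png",p["image"][:,:,::-1])
E
python3 - <<'E'
from h import *
np.set_printoptions(precision=3,suppress=True)
print(arm.current_tool_pos(),arm.current_eef_rot(),arm.current_time())
for n in ("scene","top"):
    p=shot(n); save(p,n); print(n,pose(p),p["fovy"],p["k1"])
    for l,z in (("press",0),("lever_hinge",.16),("lever_ball",.273),("bottle",.01),("camera_stand",0),("camera_focus",.184),("bottle_tall",0),("cup",0),("jar",0),("gasket",0),("wrench",0)):
        for r in arm.pinpoint(p,l)[:5]:
            print(l,round(r["score"],2),np.round(r["position"]),atz(p,r["position"],z))
E
```

```text
[ 0.288 -0.582  0.241] [-179.852    0.006   26.347] 0.0
scene (array([[-0.351,  0.499, -0.792],
       [ 0.936,  0.175, -0.304],
       [-0.013, -0.849, -0.529]]), array([1.378, 0.353, 0.73 ])) 55.797177007783674 -0.0912159262746439
press 0.79 [347. 248.] [0.493 0.1   0.   ]
lever_hinge 0.72 [394. 209.] [0.474 0.229 0.16 ]
lever_ball 0.64 [438. 175.] [0.449 0.331 0.273]
bottle 0.88 [346. 244.] [0.484 0.094 0.01 ]
bottle 0.85 [333. 314.] [0.765 0.147 0.01 ]
bottle 0.68 [457. 263.] [0.464 0.427 0.01 ]
bottle 0.64 [335. 275.] [0.629 0.108 0.01 ]
camera_stand 0.98 [207. 242.] [ 0.614 -0.328  0.   ]
camera_focus 0.66 [343. 244.] [0.704 0.151 0.184]
bottle_tall 0.88 [269. 292.] [ 0.743 -0.04   0.   ]
cup 0.82 [296. 213.] [ 0.36 -0.13  0.  ]
cup 0.39 [346. 250.] [0.501 0.099 0.   ]
jar 0.69 [232. 207.] [ 0.401 -0.365  0.   ]
gasket 0.54 [271. 242.] [ 0.541 -0.135  0.   ]
gasket 0.42 [330. 313.] [ 0.756  0.136 -0.   ]
wrench 0.8 [442. 307.] [0.643 0.402 0.   ]
top (array([[ 0.02 , -0.99 ,  0.142],
       [-1.   , -0.022, -0.014],
       [ 0.017, -0.142, -0.99 ]]), array([0.371, 0.03 , 1.479]
[... 187 characters left out ...]
e 0.73 [288. 188.] [0.615 0.113 0.01 ]
bottle 0.65 [291. 225.] [0.494 0.1   0.01 ]
bottle 0.59 [279. 146.] [0.761 0.147 0.01 ]
bottle 0.47 [194. 234.] [0.456 0.416 0.01 ]
bottle 0.23 [243. 226.] [0.485 0.257 0.01 ]
camera_stand 0.94 [417. 193.] [ 0.611 -0.321  0.   ]
camera_stand 0.45 [436. 262.] [ 0.383 -0.381  0.   ]
camera_focus 0.88 [427. 194.] [ 0.579 -0.308  0.184]
camera_focus 0.38 [334. 152.] [ 0.699 -0.029  0.184]
bottle_tall 0.84 [333. 149.] [ 0.755 -0.034  0.   ]
cup 0.62 [362. 266.] [ 0.366 -0.137  0.   ]
jar 0.61 [434. 258.] [ 0.395 -0.373  0.   ]
jar 0.2 [362. 264.] [ 0.37  -0.138  0.   ]
gasket 0.67 [368. 215.] [ 0.533 -0.154  0.   ]
wrench 0.63 [203. 175.] [0.656 0.4   0.   ]
```

View pics/scene.png

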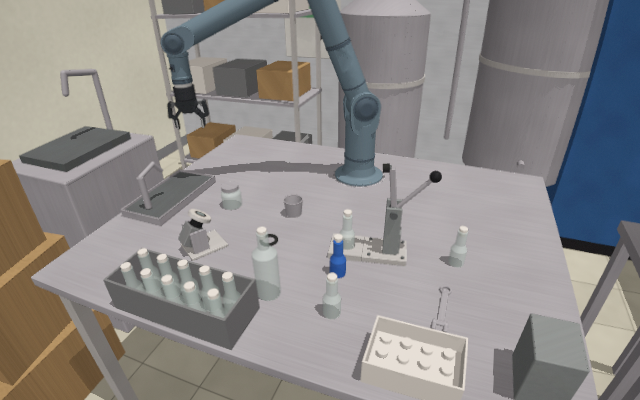

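View pics/top.png

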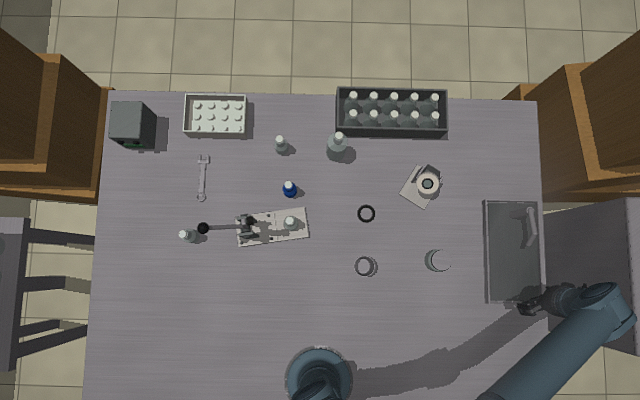

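The target is the clear bottle standing in the press nest (scene 347,230; top 290,222). Three other things could be mistaken for it:
- the blue look-alike (338,257 / 290,188)
- bottle_b and bottle_c (332,300 and 458,247)
- the tall bottle (266,270)

Next I'll take closer wrist views of the stand and the press.

Run:
```python
from h import *
import pickle
np.set_printoptions(precision=3,suppress=True)
def view(pos,yaw,n,labels):
    arm.move_ptp(pos,[180,0,yaw]); arm.pause(.2)
    p=shot("wrist"); save(p,n); pickle.dump(p,open(n+".pkl","wb"))
    for l,z in labels:
        for r in arm.pinpoint(p,l)[:2]: print(n,l,round(r["score"],2),np.round(r["position"]),atz(p,r["position"],z),bydepth(p,r["position"]))
    return p
p=view([.52,-.30,.42],-30,"w1",[("camera_stand",0),("camera_focus",.184)])
print(p["T_tool_cam"],p["fovy"],arm.current_time())
m=arm.cut_out(p,"camera_stand")[0]; np.save("w1m.npy",m["pixels"])
p=view([.47,.10,.45],0,"w2",[("press",0),("lever_hinge",.16),("lever_ball",.273),("bottle",.01),("stopper",.142)])
print(arm.current_time())
```

```text
w1 camera_stand 0.63 [293.  91.] [ 0.619 -0.322  0.   ] [ 0.61  -0.325  0.111]
[[ 0.    -0.966 -0.259  0.065]
 [ 1.    -0.     0.    -0.   ]
 [-0.    -0.259  0.966 -0.132]
 [ 0.     0.     0.     1.   ]] 62.501345547676074 3.05
w2 press 0.64 [309. 137.] [0.494 0.106 0.   ] [0.504 0.104 0.14 ]
w2 press 0.53 [ 81. 198.] [0.386 0.527 0.   ] [0.459 0.317 0.285]
w2 lever_hinge 0.59 [216. 160.] [0.476 0.223 0.16 ] [0.479 0.219 0.176]
w2 lever_hinge 0.55 [309. 135.] [0.508 0.104 0.16 ] [0.507 0.104 0.136]
w2 lever_ball 0.8 [ 78. 199.] [0.455 0.329 0.273] [0.459 0.318 0.287]
w2 bottle 0.74 [129. 161.] [0.454 0.42  0.01 ] [0.459 0.402 0.042]
w2 bottle 0.7 [306.  68.] [0.605 0.109 0.01 ] [0.593 0.107 0.115]Traceback (most recent call last):
  File "<stdin>", line 13, in <module>
  File "<stdin>", line 8, in view
ValueError: it knows: bottle, bottle_tall, camera_focus, camera_stand, cup, gasket, jar, lever_ball, lever_hinge, press, wrench
```

```bash
python3 -c "
import cv2,numpy as np
a=cv2.imread('pics/w1.png');b=cv2.imread('pics/w2.png')
cv2.imwrite('pics/w12.png',np.vstack([cv2.resize(a[0:260,130:530],None,fx=1.15,fy=1.15),cv2.resize(b[20:260,40:440],None,fx=1.15,fy=1.15)]))"
```

```text
(no output)
```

View pics/w12.png

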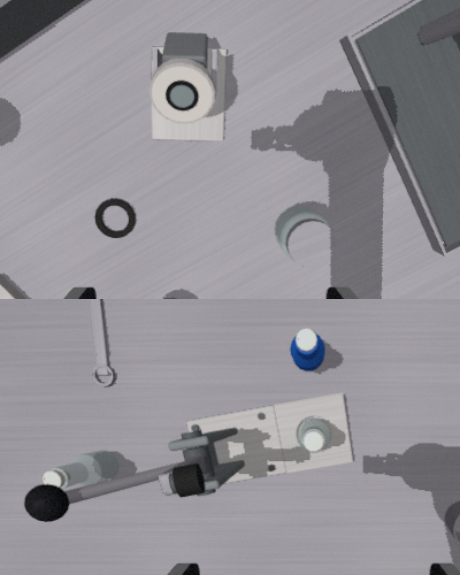

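The close views confirm the clear bottle sits in the nest (lower view 314,435), with the blue one beside it (307,350). The camera stand's plate is nearly square to the image. Next I'll fit both poses from depth.

Run:
```python
from h import *
import pickle
np.set_printoptions(precision=4,suppress=True)
full=np.ones((400,640),bool)
def rect(P,name):
    r=cv2.minAreaRect((P[:,:2]*1000).astype(np.float32)); print(name,len(P),r)
# stand
p=pickle.load(open("w1.pkl","rb")); C=cloud(p,full)
tz=np.median(C[np.abs(C[:,2])<.01][:,2]); print("table z",tz)
N=C[np.linalg.norm(C[:,:2]-[.612,-.325],axis=1)<.11]
print(np.histogram(N[:,2],bins=np.arange(-.01,.17,.01)))
B=N[(N[:,2]>.005)&(N[:,2]<.03)]; print("plate z",np.median(B[:,2])); rect(B,"stand plate")
img=p["image"]; ok=p["depth"]>0; ys,xs=np.nonzero(ok); col=img[ys,xs].astype(int)
sel=(np.linalg.norm(C[:,:2]-[.612,-.325],axis=1)<.08)&(C[:,2]>.07)&(col.min(1)>170)
Rg=C[sel]
for _ in range(5):
    c=Rg.mean(0); n=np.linalg.svd(Rg-c)[2][2]; n*=np.sign(n[2]); d=(Rg-c)@n; Rg=Rg[np.abs(d)<max(.0015,2*d.std())]
print("ring",len(Rg),c,n,"tilt",np.degrees(np.arccos(n[2])),"az",np.degrees(np.arctan2(n[1],n[0])),d.std())
# in-plane circle by minEnclosing
u=np.cross(n,[0,0,1]);u/=np.linalg.norm(u);v=np.cross(n,u)
q=np.c_[(Rg-c)@u,(Rg-c)@v]; (cc,r)=cv2.minEnclosingCircle((q*1000).astype(np.float32)); print("circ r",r,"centre",c+u*cc[0]/1000+v*cc[1]/1000)
# press
p=pickle.load(open("w2.pkl","rb")); C=cloud(p,full)
print("table z",np.median(C[np.abs(C[:,2])<.01][:,2]))
ys,xs=np.nonzero(p["depth"]>0); col=p["image"][ys,xs].astype(int)
D=np.linalg.norm(C[:,:2]-[.48,.16],axis=1)<.16
B=C[D&(C[:,2]>.013)&(C[:,2]<.027)]
# keep largest component
m=np.zeros((400,640),np.uint8); s=D&(C[:,2]>.013)&(C[:,2]<.027); m[ys[s],xs[s]]=1
m=cv2.morphologyEx(m,cv2.MORPH_OPEN,np.ones((3,3))); n_,L,st,_=cv2.connectedComponentsWithStats(m)
k=[i for i in range(1,n_) if st[i,4]>150]; B=C[s&np.isin(L[ys,xs],k)]
rect(B,"press plate"); print(np.median(B[:,2]))
# stopper, ball
w=(np.linalg.norm(C[:,:2]-[.497,.103],axis=1)<.04)&(C[:,2]>.125)&(C[:,2]<.155); print("stopper",w.sum(),np.median(C[w],0),(C[w].min(0)+C[w].max(0))/2)
w=(np.linalg.norm(C[:,:2]-[.457,.325],axis=1)<.03)&(C[:,2]>.25)&(col.max(1)<70); S=C[w]
from scipy.optimize import least_squares
s=least_squares(lambda x:np.linalg.norm(S-x,axis=1)-.016,S.mean(0)-[0,0,.01],loss="soft_l1",f_scale=.002); print("ball",w.sum(),s.x)
```

```text
table z 4.7011234124205714e-05
(array([4815, 6061,  905,    4,    4,   19,  145,  164,  169,  399,  376,
        465,  669,  857,  494,    0,    0]), array([-0.01,  0.  ,  0.01,  0.02,  0.03,  0.04,  0.05,  0.06,  0.07,
        0.08,  0.09,  0.1 ,  0.11,  0.12,  0.13,  0.14,  0.15,  0.16]))
plate z 0.009926531604358968
stand plate 1912 ((629.3544311523438, -329.77325439453125), (100.68925476074219, 119.5479736328125), 58.351173400878906)
ring 1379 [ 0.6232 -0.3249  0.1184] [-0.4984  0.3087  0.8102] tilt 35.88900684914119 az 148.22525904418669 0.0006919349099569702
circ r 35.62440872192383 centre [ 0.6214 -0.3249  0.1173]
table z 0.00010605179883749205
press plate 6077 ((484.77801513671875, 163.6805877685547), (100.52098083496094, 230.56277465820312), 9.554262161254883)
0.019973189936983382
stopper 276 [0.4961 0.099  0.1408] [0.4961 0.0997 0.1342]
ball 955 [0.4573 0.3255 0.2728]
```

```bash
cat >> h.py <<'E'
yaw=np.radians(9.55); PX=np.array([np.cos(yaw),np.sin(yaw),0]); PY=np.array([-np.sin(yaw),np.cos(yaw),0]); Z=np.array([0,0,1.])
PO=np.array([.4958,.0997,0]); H=PO+.13*PY+.16*Z
a0=np.arctan2(99,113)
def ball(th): return H+.15*(np.sin(a0-th)*PY+np.cos(a0-th)*Z)
az=np.radians(148.3); tl=np.radians(35)
NA=np.array([np.sin(tl)*np.cos(az),np.sin(tl)*np.sin(az),np.cos(tl)])
LENS=np.array([.6210,-.3246,.118]); FOC=LENS+.08*NA
E
python3 - <<'E'
from h import *
np.set_printoptions(precision=3,suppress=True)
print(arm.current_time(),ball(0),FOC)
tcp0=FOC+.087*NA
for s in range(0,360,15):
    # tool z=-NA, spin s
    x=np.cross([0,1,0],-NA);x/=np.linalg.norm(x); R=np.c_[x,np.cross(-NA,x),-NA]@Rn.from_euler('z',s,degrees=True).as_matrix()
    q=arm.solve_ik(tcp0,Rn.from_matrix(R).as_euler('xyz',degrees=True))
    if q is not None: print(s,np.array(q))
arm.gripper_to(.012,40)
for y in (99.55,-80.45):
    try: arm.move_ptp(ball(0)+.06*PY+.06*Z,[180,0,y]); break
    except arm.Unreachable: print("no",y)
f0=np.array(arm.current_wrist_force())
off=lambda d:d*PY+.005*Z
arm.line_to(ball(0)+off(.045)); arm.line_to(ball(0)+off(.029),vel=.08)
for th in np.linspace(.1,1.3,9): arm.line_to(ball(th)+off(.027),vel=.12); print(round(th,2),np.array(arm.current_wrist_force())-f0)
th=1.3
for th in np.arange(1.34,1.56,.02):
    arm.line_to(ball(th)+off(.027),vel=.05); f=np.array(arm.current_wrist_force())-f0; print(round(th,2),f,arm.current_tool_pos())
    if f@PY>22: break
p=shot("top"); save(p,"t2"); q=shot("scene"); save(q,"s2"); 
b=arm.pinpoint(p,"lever_ball"); print(b[0]["score"],b[0]["position"],proj(p,ball(1.45)),proj(p,ball(1.35)))
b=arm.pinpoint(q,"lever_ball"); print(b[0]["score"],b[0]["position"],proj(q,ball(1.45)),proj(q,ball(1.35)))
print(arm.current_time())
E
```

```text
5.05 [0.458 0.325 0.273] [ 0.582 -0.3    0.184]
0 [ 18.849   0.371   0.565 123.326  18.222  22.964  89.856]
15 [ 20.337   0.435  -0.928 123.262  18.25   22.968  74.832]
30 [ 20.208   0.429  -0.799 123.268  18.247  22.968  59.834]
45 [ 18.901   0.373   0.513 123.324  18.223  22.964  44.855]
60 [ 18.817   0.37    0.597 123.328  18.221  22.964  29.856]
75 [ 19.417   0.395  -0.005 123.302  18.232  22.966  14.847]
90 [ 19.864   0.414  -0.453 123.282  18.24   22.967  -0.16 ]
105 [ 19.735   0.409  -0.324 123.288  18.238  22.966 -15.158]
120 [ 19.909   0.416  -0.498 123.281  18.241  22.967 -30.161]
135 [ 20.554   0.444  -1.145 123.253  18.255  22.969 -45.172]
150 [ 21.865   0.5    -2.461 123.196  18.285  22.973 -60.196]
165 [ 23.828   0.584  -4.43  123.111  18.341  22.981 -75.238]
180 [ 25.368   0.651  -5.974 123.044  18.392  22.988 -90.276]
195 [  26.384    0.695   -6.993  123.      18.429   22.992 -105.303]
210 [  27.506    0.744   -8.118  122.951   18.474   22.998 -120.335]
225 [  28.801    0.802   -9.416  122.895   18.53    23.006 -135.374]
240 [  30.337    0.87   -10.956  122.829   18.6
[... 574 characters left out ...]
251  2.089]
1.15 [-1.893  3.257  2.001]
1.3 [0.433 4.462 2.463]
1.34 [0.128 5.253 0.735] [0.484 0.169 0.287]
1.36 [0.119 4.065 1.213] [0.485 0.166 0.285]
1.38 [0.765 5.251 2.252] [0.485 0.163 0.283]
1.4 [-0.551  4.28   2.989] [0.486 0.161 0.281]
1.42 [-0.058  4.394  3.087] [0.486 0.159 0.28 ]
1.44 [-1.451  5.944  4.666] [0.486 0.158 0.278]
1.46 [-1.304  6.788  5.637] [0.486 0.157 0.277]
1.48 [-1.46   8.006  5.072] [0.487 0.155 0.275]
1.5 [-2.045  7.991  6.196] [0.487 0.154 0.273]
1.52 [-2.842  9.643  6.555] [0.487 0.153 0.271]
1.54 [-4.849 11.849  9.113] [0.487 0.153 0.27 ]
0.69 [289.5, 224.7] [275.659 217.642] [271.079 217.913]
0.71 [362.0, 173.6] [359.812 170.541] [364.31  167.709]
13.7167
```

Run:
```python
from h import *
np.set_printoptions(precision=3,suppress=True)
for k in range(5):
    t=ball(1.5)+.027*PY+.005*Z-.004*(k+1)*PY
    arm.line_to(t,vel=.05); f=np.array(arm.current_wrist_force()); x=np.array(arm.current_tool_pos()); print(f@PY,f[2],(x-PO)@PY,x[2])
    if f@PY>25: break
q=shot("scene"); cv2.imwrite("pics/s2c.png",cv2.resize(q["image"][130:290,290:490,::-1],None,fx=3,fy=3,interpolation=cv2.INTER_CUBIC))
print(proj(q,ball(1.45)),arm.current_time())
# pad/arm level: print hinge & stopper projections
print(proj(q,H),proj(q,PO+.136*Z))
```

```text
13.299175981172874 -2.742310544205255 0.05412692832535642 0.27063917803581083
18.21777796592523 -4.76275600296775 0.053744406700051435 0.2706005892011039
23.20297761154713 -6.0086360110585675 0.053575715079805436 0.27068686931090397
27.949877368765083 -5.845938887131643 0.05338000793849445 0.2707187651800404
[359.812 170.541] 14.7667
[393.689 208.988] [347.486 211.889]
```

View pics/s2c.png

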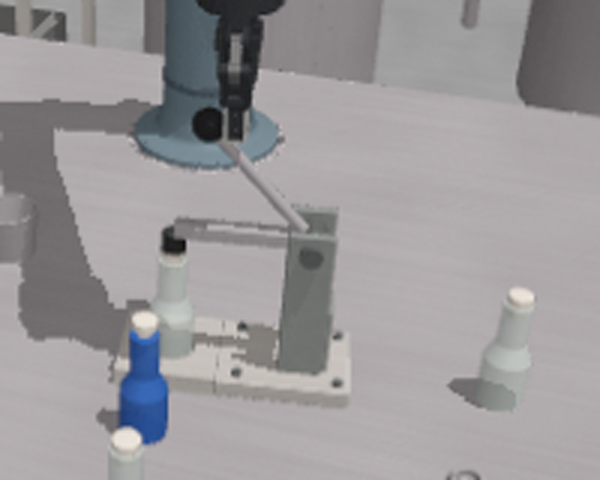

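The scene shows the lever level with its pad on the stopper and the ball at about (359,172), against a predicted stop of (360,171). At 28 N it no longer moves, so it is at the stop. I'll let it return and check the stopper before grasping.

Run:
```python
from h import *
np.set_printoptions(precision=3,suppress=True)
for th in np.linspace(1.35,-.05,10): arm.line_to(ball(th)+.027*PY+.005*Z,vel=.2)
arm.line_to(ball(0)+.05*PY+.01*Z); arm.line_to(ball(0)+.05*PY+.12*Z,vel=.25)
arm.gripper_to(.06,60)
arm.move_ptp(PO+.36*Z-.02*PY,[180,0,-80.45]); arm.pause(.2)
p=shot("wrist"); save(p,"w3")
C=cloud(p,np.ones((400,640),bool))
w=(np.linalg.norm(C[:,:2]-PO[:2],axis=1)<.03)&(C[:,2]>.12)&(C[:,2]<.15); S=C[w]; print("stopper",w.sum(),np.percentile(S[:,2],[50,80,95]))
S=S[S[:,2]>np.percentile(S[:,2],80)-.003]; print(cv2.minEnclosingCircle((S[:,:2]*1000).astype(np.float32)),PO)
q=shot("scene"); b=arm.pinpoint(q,"lever_ball")[0]; print(b["score"],b["position"],proj(q,ball(0)))
print(arm.current_time(),arm.current_qpos())
```

```text
stopper 461 [0.134 0.135 0.136]
((494.7882080078125, 99.80548095703125), 11.822421073913574) [0.496 0.1   0.   ]
0.91 [440.1, 169.9] [435.498 176.07 ]
22.1833 [-103.237  -18.978   77.493  104.602   18.808   80.194  159.791]
```

Run:
```python
from h import *
np.set_printoptions(precision=3,suppress=True)
for z in (.50,.46,.42):
    try: arm.line_to(PO+z*Z-.02*PY,vel=.25); break
    except arm.Unreachable: print("no",z)
arm.movej([-17,-3,0,105,0,78,-94]); print(arm.current_tool_pos(),arm.current_eef_rot(),arm.current_qpos())
y=10; q=arm.solve_ik(PO+.30*Z,[180,0,y]); print(q)
arm.move_ptp(PO+.30*Z,[180,0,y]); print(arm.current_tool_pos(),arm.current_qpos(),arm.current_time())
```

```text
[0.461 0.098 0.373] [-179.997   -0.017   13.015] [-17.018  -3.007   0.008 104.989  -0.001  78.001 -93.995]
[-16.592   3.467   0.566 107.151  -0.037  69.382 -96.014]
[0.495 0.1   0.299] [-16.601   3.515   0.57  107.168  -0.044  69.493 -95.995] 26.9917
```

Run:
```python
from h import *
np.set_printoptions(precision=3,suppress=True)
f0=np.array(arm.current_wrist_force())
b=PO.copy(); b[0]-=.0005
arm.line_to(b+.15*Z,vel=.25); arm.line_to(b+.097*Z,vel=.1); arm.pause(.2)
print(arm.current_tool_pos(),np.array(arm.current_wrist_force())-f0)
arm.gripper_to(.015,60); arm.pause(.3)
g=np.array(arm.current_tool_pos()); print(g,arm.current_eef_rot(),arm.current_width(),arm.current_gripper_force(),np.array(arm.current_wrist_force())-f0)
np.save("g.npy",g)
arm.line_to(g+.05*Z,vel=.08); arm.line_to(g+.26*Z,vel=.2); arm.pause(.3)
print(arm.current_width(),np.array(arm.current_wrist_force())-f0,arm.current_tool_pos())
for n in ("wrist","scene"):
    p=shot(n); save(p,n+"4")
x=np.cross([0,1,0],-NA);x/=np.linalg.norm(x)
for s in range(120,225,15):
    R=np.c_[x,np.cross(-NA,x),-NA]@Rn.from_euler('z',s,degrees=True).as_matrix()
    print(s,[np.round(arm.solve_ik(FOC+d*NA,Rn.from_matrix(R).as_euler('xyz',degrees=True)),1) for d in (.087,.18)])
print(arm.current_qpos(),arm.current_time())
a=cv2.imread("pics/scene4.png")[20:270,240:500]; b=cv2.imread("pics/wrist4.png")
cv2.imwrite("pics/c4.png",np.hstack([cv2.resize(a,(416,400)),b[:,140:500]]))
```

```text
[0.496 0.1   0.098] [ 0.767 -0.368 -0.308]
[0.496 0.1   0.098] [-179.998   -0.072    9.999] 0.027004270426876475 59.42427376052365 [ 0.09  -1.422  3.592]
0.026828969145788435 [ 0.087  0.981 -1.913] [0.496 0.1   0.357]
120 [array([ -2.2,  -0.6,  21.8, 124.2,  18.5,  23. , -30.2]), array([ -6.9, -13.7,  21.5, 124.8,  24.5,  36.2, -35.1])]
135 [array([ -2. ,  -0.5,  21.6, 124.2,  18.5,  23. , -45.2]), array([ -6.5, -13.7,  21.1, 124.8,  24.3,  36.2, -50. ])]
150 [array([ -1.8,  -0.5,  21.3, 124.2,  18.5,  23. , -60.2]), array([ -5.6, -13.5,  20.4, 124.8,  23.9,  36.1, -64.6])]
165 [array([ -1.3,  -0.5,  20.8, 124.2,  18.5,  23. , -75.2]), array([ -4.4, -13.4,  19.3, 124.7,  23.3,  35.9, -79.2])]
180 [array([ -0.4,  -0.5,  20. , 124.1,  18.4,  23. , -90.2]), array([ -2.8, -13.1,  17.9, 124.7,  22.6,  35.7, -93.6])]
195 [array([   0.6,   -0.4,   18.9,  124.1,   18.4,   23. , -105.2]), array([  -0.7,  -12.9,   16.1,  124.6,   21.7,   35.5, -107.9])]
210 [array([   1.8,   -0.4,   17.7,  124. ,   18.4,   23. , -120.1]), array([   1.8,  -12.6,   14. ,  124.5,   20.7,   35.2, -122. ])]
[-16.704   1.443   0.663 102.492  -0.016  76.104 -96.036] 31.7
```

View pics/c4.png

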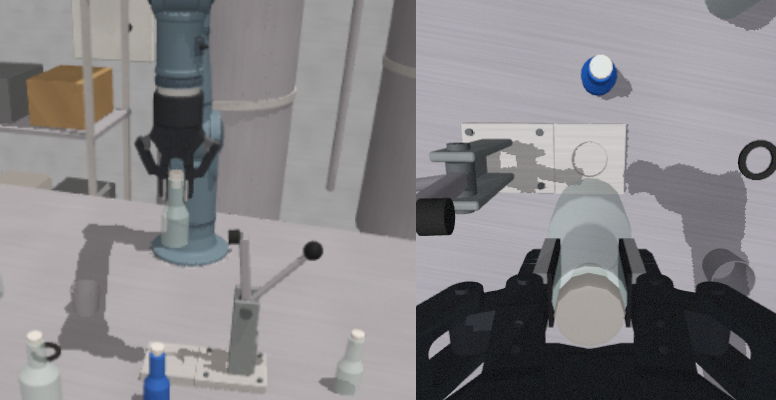

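Held upright by the neck; the lever is back at rest (scene ball 313,250 in crop) and the nest is empty. I'll carry it to the focus point.

Run:
```python
from h import *
np.set_printoptions(precision=4,suppress=True)
g=np.load("g.npy"); d=g[2]-.010
x=np.cross([0,1,0],-NA);x/=np.linalg.norm(x)
R=np.c_[x,np.cross(-NA,x),-NA]@Rn.from_euler('z',180,degrees=True).as_matrix(); e=Rn.from_matrix(R).as_euler('xyz',degrees=True)
try: arm.line_to(FOC+(d+.09)*NA,e,vel=.13)
except arm.Unreachable: print("ptp"); arm.move_ptp(FOC+(d+.09)*NA,e)
arm.line_to(FOC+d*NA,vel=.06); arm.pause(.5)
t=np.array(arm.current_tool_pos()); Rt=Rn.from_euler('xyz',arm.current_eef_rot(),degrees=True).as_matrix()
print("base est",t+d*Rt[:,2],FOC,"axis err deg",np.degrees(np.arccos(-Rt[:,2]@NA)),arm.current_width(),arm.current_qpos(),arm.current_time())
for n in ("scene","top","wrist"):
    p=shot(n); save(p,n+"5"); print(n,"proj focus",proj(p,FOC),"stopper",proj(p,FOC+.126*NA))
    for r in arm.pinpoint(p,"bottle")[:6]: print("  ",round(r["score"],2),r["position"])
a=cv2.imread("pics/scene5.png")[110:290,130:330]; b=cv2.imread("pics/top5.png")[120:270,350:500]
cv2.imwrite("pics/c5.png",np.hstack([cv2.resize(a,(444,400)),cv2.resize(b,(350,400))]))
```

```text
base est [ 0.582  -0.3004  0.1836] [ 0.582  -0.3005  0.1835] axis err deg 0.004872670730125301 0.026601048940635516 [  0.1174  -0.5216  19.3586 124.1212  18.4517  23.0392 -90.1917] 36.675
scene proj focus [210.7258 189.1021] stopper [227.932  150.8331]
   0.96 [336.6, 272.7]
   0.82 [329.0, 313.7]
   0.79 [210.4, 189.4]
   0.78 [457.9, 259.5]
top proj focus [424.9037 192.9956] stopper [420.8583 209.2559]
   0.64 [425.9, 191.9]
   0.55 [192.7, 237.3]
   0.53 [282.3, 148.7]
   0.44 [288.3, 194.2]
wrist proj focus [313.631  209.0862] stopper [314.3236 318.5136]
   0.67 [315.1, 211.0]
```

View pics/c5.png

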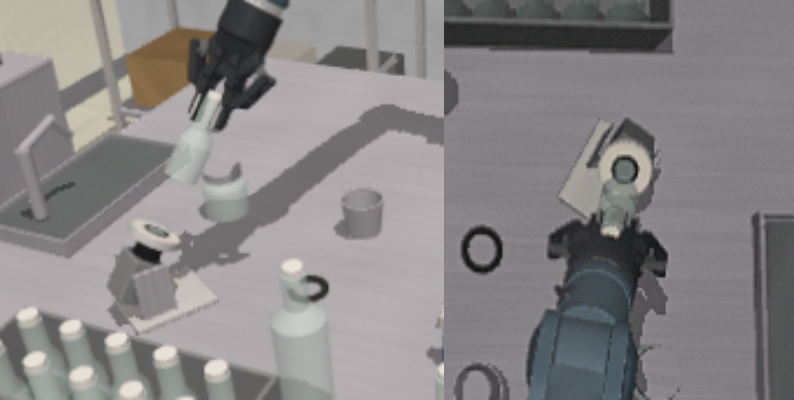

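View pics/wrist5.png

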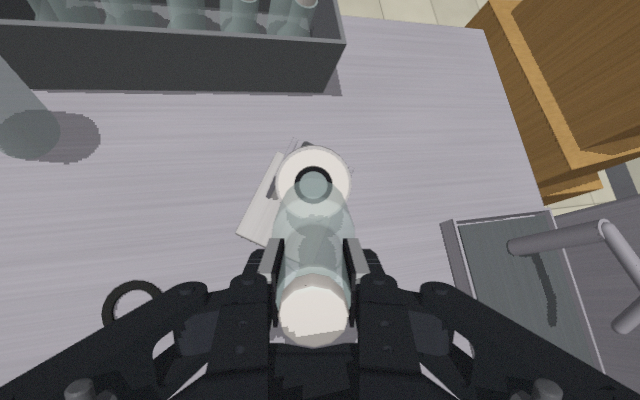

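The images show the bottle held, tilted on the optical axis, stopper up, with the detected base within about 1–2 px of the focus in each view: scene (210,189), top (426,192) and wrist (315,211). The ring light centre is at wrist (313,185). One more independent check of the lens position, then I'll hand in.

Run:
```python
from h import *
np.set_printoptions(precision=4,suppress=True)
def ring(p):
    C=cloud(p,np.ones((400,640),bool)); ys,xs=np.nonzero(p["depth"]>0); col=p["image"][ys,xs].astype(int)
    d=(C-LENS)@NA; r=np.linalg.norm(C-LENS-d[:,None]*NA,axis=1)
    S=C[(np.abs(d)<.006)&(r<.042)&(col.min(1)>150)]
    n=np.linalg.svd(S-S.mean(0),full_matrices=False)[2][2]; n*=np.sign(n[2]); c=S.mean(0)
    u=np.cross(n,Z);u/=np.linalg.norm(u);v=np.cross(n,u); q=np.c_[(S-c)@u,(S-c)@v]*1000
    cc,r=cv2.minEnclosingCircle(q.astype(np.float32)); print(len(S),"r",r,"centre",c+(u*cc[0]+v*cc[1])/1000,LENS,"n",n,NA)
for n in ("wrist","top","scene"): ring(shot(n))
q=shot("scene"); b=arm.pinpoint(q,"lever_ball")[0]; print(b["position"],arm.current_width(),np.abs(arm.current_dq()).max(),arm.current_time())
```

```text
2090 r 35.837039947509766 centre [ 0.6217 -0.3247  0.1174] [ 0.621  -0.3246  0.118 ] n [-0.4854  0.3018  0.8205] [-0.488   0.3014  0.8192]
149 r 34.096256256103516 centre [ 0.6239 -0.3247  0.117 ] [ 0.621  -0.3246  0.118 ] n [-0.5066  0.2922  0.8112] [-0.488   0.3014  0.8192]
98 r 37.04936218261719 centre [ 0.6239 -0.3245  0.1152] [ 0.621  -0.3246  0.118 ] n [-0.4835  0.3068  0.8198] [-0.488   0.3014  0.8192]
[437.6, 174.9] 0.02659210358199375 0.19489196496347314 37.225
```

Three views put the lens within 1–4 mm of the estimate, and the closest and clearest one agrees to under 1 mm. The axis matches to within 0.2°.

```bash
python3 -c "
from station import arm
arm.pause(.3); print(arm.sign_off())"
```

```text
the job is handed in; nothing more can be done
None
```

The job is handed in: the lever was pushed to its stop and returned, the stopper went in about 5 mm or more by the depth images, and the arm is holding the bottle stopper up with its base at the camera's focus point, about 1 mm off by my best measurement.

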